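Roll the rolling pin into its rest

TASK

Slide the steel ring cutter to one end of the marble slab, out of the rolling pin's way, then push the pin with your fingers so that it rolls gently off the slab's far edge and settles down in the notches of its wooden rest, lying straight, with both its ends sticking out past the rest. Nothing is to be squeezed or picked up: the cutter stays flat on the slab, the pin must not bump it, and everything else stays where it is.

Things in the scene. Friction and masses are not known exactly. Their poses are not given: they have to be found in the camera images.
- pin: rolling pin: plain straight beech cylinder, 46 mm in diameter, 300 mm long, about 0.25 to 0.5 kg, lying on the slab; a push on its side rolls it, and it stops within a few centimetres when let go. Origin at its middle, on its axis (53 mm above the bench while on the slab). Its y axis runs along the pin; x and z turn with it as it rolls
- cutter: ring cutter: plain open steel ring, 65 mm outer and 60 mm inner diameter, 35 mm high, about 60 g, standing on the slab between the pin and the rest, open at top and bottom. Origin at the centre of its underside, z up
- slab: fixed marble slab, 310 (x) by 600 (y) mm, 30 mm thick, flat on the bench. Origin at the centre of its underside, z up; its +x points to its far long edge, where the rest stands; its two ends are at y = +300 and -300 mm
- rest: fixed beech rest: two V-blocks (22 mm thick, centred at y = +70 and -70 mm) on a strip, on the bench along the slab's far edge, which is at x = -26 mm. Origin on the bench under the V's middle; x away from the slab, y along the V. V bottom at x = 0, 4 mm above the bench, sides at 45 degrees: near one up to x = -24, 28 mm high (2 mm below the slab's top), far one to x = 40, 44 mm high
- rest_seat (a point): where the middle of the pin's axis comes to lie when it is seated and centred in the rest: above the V's bottom, 36.5 mm above the bench, 16.5 mm lower than on the slab; axes as the rest's
- dredger: aluminium flour shaker, 66 mm across, 90 mm tall, stands on the slab's near left corner; origin centre of its foot; not part of the job
- scraper: bench scraper (steel blade, dark wooden grip), 125 x 100 x 18 mm, lies on the slab's near right corner; origin under its middle; not part of the job
- bowl: small white bowl, 66 mm across, 36 mm high, stands on the bench to the right of the rest; origin centre of its foot; not part of the job
- jar_large: biscuit tub with brown lid, 96 mm across, 125 mm tall, on the bench left of the slab; origin centre of its foot; not part of the job
- jar_small: biscuit tub with brown lid, 80 mm across, 85 mm tall, on the bench left of the slab; origin centre of its foot; not part of the job
- jar_low: biscuit tub with brown lid, 104 mm across, 70 mm tall, on the bench right of the slab; origin centre of its foot; not part of the job
- brush: pastry brush, 190 mm long, lies on the bench right of the slab; origin under its middle; not part of the job
Not all that is in view belongs to the job. Leave any green look-alike of the cutter alone. Leave any pink look-alike of the rest alone.

How it is judged:
By the outcome, as a careful person would: the job done as asked, in the order asked, and still so for the second after the job is handed in, with the robot touching nothing.
It also fails if it takes over 64 s, if anything falls off the work surface, if the arm or the gripper's body presses on something with over 40 N, if the wrist force passes 120 N, or if a joint passes its speed limit or range.

ROBOT

A 6-joint arm with a two-finger parallel gripper is mounted at the origin on the work surface. World frame = base frame: x ahead of the robot, y to its left, z up, the work surface at z = 0. Lengths are in mm, angles in rad, forces in N, time in s.
With the tool pointing down it reaches from about 275 to 725 mm from the base axis. Payload 15.9 kg.
Tool frame: the origin (TCP) lies on the front face of the gripper's body, between the roots of the fingers; the fingertips stand 73 mm ahead of it and the grasp point (between the pads) lies 54 mm ahead of it (bot.tips_ahead is the distance from the TCP to the fingertips, in mm); z points along the fingers, y is the line along which they close (so a half turn about z gives the same grasp; the last joint's range is limited). The gripper opens to 85 mm and grips with 20 to 120 N. Pads are 22 mm wide; open, the fingers measure 114 mm over their backs; the gripper's body (76 mm by 85 mm) begins 54 mm behind the grasp point. The pads swing forward as they close: fully open they stand 13 mm farther back than shut.
Start: joints at [1.338, 0.213, -0.034, 1.323, 0, 1.571], TCP at [115.346, 486.499, 303.906] pointing down, gripper open.
Joint ranges: [-2.98, 2.98], [-0.74, 1.72], [-1.14, 1.35], [-2.1, 2.04], [-1.57, 1.44], [-3.14, 3.14]. Speed limits (rad/s): [1.89, 1.89, 2.39, 2.57, 3.14, 3.14].

INTERFACE

Orientations are given as a unit quaternion [w, x, y, z].
In Python, from plant import bot, vision gives the robot as it stands. Calls block until the motion is done:
- bot.movep(position, orientation): joint-space move of the TCP to a pose.
- bot.move_straight(position, vel=150, orientation=None): straight line of the TCP; orientation=None keeps the orientation; vel is the mean speed in mm/s.
- bot.move_joints(angles): joint-space move.
- bot.move_gripper(opening, f_grip=None): opening from 0.0 (shut) to 1.0 (fully open); f_grip is the grip in N (None keeps the last); returns when the fingers have stopped.
- bot.dwell(seconds).
- bot.solve_ik(position, orientation): joint angles nearest the present ones, or None.
- vision.camera(name): name is "side" or "top" or "wrist"; returns (picture, depth): 400x640x3 uint8, blue, green, red; 400x640 float32, mm along the optical axis (not along the pixel's ray), 0 where there is no reading.
- vision.get_calibration(name): a dict with "K" (3x3 intrinsics, pixels), "dist_coeffs" ([k1, k2, p1, p2, k3] as OpenCV has them; the pictures are not rectified), "R" (3x3) and "t" (3): a world point X has camera coordinates R X + t. Camera axes: x right, y down, z forward; pixel columns grow to the right and rows downward; lengths in mm; the calibration is good to about 2 mm. A picture is of the moment at which its call begins: read the wrist's pose just before it. get_calibration takes no time and is no camera call; for the wrist camera it gives the pose at the moment of the call.
A pose or a line that the arm cannot do raises bot.PlanningError and nothing moves.
- bot.close_job(): hands the job in; it is judged then, once.
Readings, each from a call of its own:
- bot.read_time_s(): time.
- bot.read_joints(): joint angles.
- bot.read_dq(): joint speeds.
- bot.read_effort(): joint torques, N m.
- bot.read_eef_pos(): TCP position.
- bot.read_tool_rot(): TCP orientation.
- bot.read_wrist_force(): force on the tool from outside, world axes, zero at the start.
- bot.read_ft_torque(): the same for the moment, N m.
- bot.read_grip_width(): opening from 0.0 (shut) to 1.0 (fully open).
- bot.read_gripper_force(): force on a finger pad.
Only numpy, scipy, OpenCV 4.12 (cv2) and the standard library are available. Lean on these libraries where they do the work, as an engineer would, in place of code of your own. Each camera call takes 0.05 s, during which the arm holds its last target. There are 200 camera calls.

## Working session

There is one attempt and no reset: what is moved stays moved. The work goes in short steps, each a Python script; the robot and the scene stay as the last script left them, time stands still between calls to the robot, and variables do not carry over. Pictures are saved under pics/ and viewed, at most 10 in all, crops included, and the job is handed in when it is done.

```bash
ls; mkdir -p pics; python3 - <<'E'
from plant import bot, vision
import cv2,numpy as np
for n in ["top","side"]:
    p,d=vision.camera(n); c=vision.get_calibration(n)
    cv2.imwrite(f"pics/{n}0.png",p); np.savez(f"{n}0.npz",p=p,d=d,**{k:np.array(v) for k,v in c.items()})
    print(n,np.round(c["R"],3).tolist(),np.round(c["t"],1),np.round(c["K"],1).tolist())
print(bot.read_time_s(),bot.read_tool_rot())
E
```

```text
pics
top [[0.011, -1.0, 0.014], [-0.999, -0.012, -0.051], [0.051, -0.013, -0.999]] [ -40.6  498.  1672.1] [[477.6, 0.0, 317.4], [0.0, 477.6, 197.5], [0.0, 0.0, 1.0]]
side [[0.995, -0.1, -0.02], [-0.07, -0.523, -0.849], [0.074, 0.846, -0.527]] [-533.7   97.9 1480.1] [[398.2, 0.0, 317.3], [0.0, 398.2, 203.2], [0.0, 0.0, 1.0]]
0.1 [-4.98246141e-05  1.16124528e-01  9.93234548e-01 -4.72869380e-04]
```

View pics/top0.png

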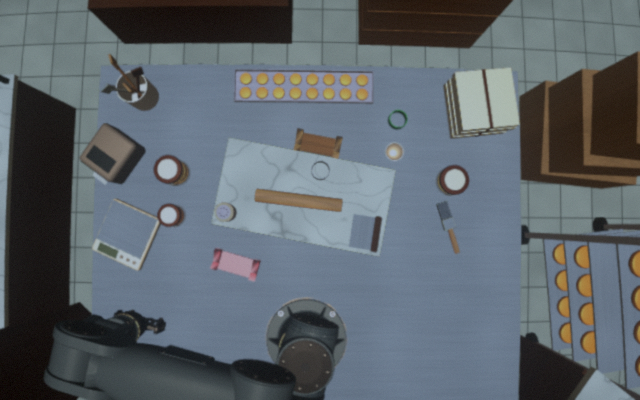

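View pics/side0.png

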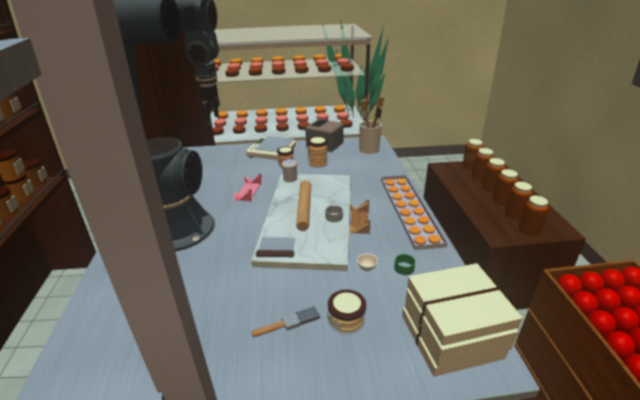

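The top view shows the steel ring at (320,170) and a green ring at (397,119). The brown rest is at (318,143), with a pink look-alike at (235,264). The pin runs from (256,194) to (342,205). I choose the steel ring and the brown rest, and I'll check them in a close crop. I'll also move the arm for a wrist view.

```bash
cat > h.py <<'E'
from plant import bot, vision
import cv2,numpy as np
def cal(n): 
    c=vision.get_calibration(n); return [np.array(c[k],float) for k in("K","dist_coeffs","R","t")]
def unproj(c,px,z):
    K,D,R,t=c; px=np.array(px,float).reshape(-1,1,2)
    r=cv2.undistortPoints(px,K,D).reshape(-1,2); r=np.c_[r,np.ones(len(r))]@R
    o=-R.T@t; return o+r*((z-o[2])/r[:,2])[:,None]
def proj(c,X):
    K,D,R,t=c; return cv2.projectPoints(np.array(X,float).reshape(-1,1,3),cv2.Rodrigues(R)[0],t,K,D)[0].reshape(-1,2)
E
python3 - <<'E'
from h import *
p=cv2.imread("pics/top0.png"); cv2.imwrite("pics/crop0.png",cv2.resize(p[120:265,205:405],None,fx=4,fy=4,interpolation=cv2.INTER_CUBIC))
c=cal("top")
print(np.round(unproj(c,[[229,139],[395,170],[380,255],[212,223]],30)))
print(np.round(unproj(c,[[256,194],[342,205]],53)),np.round(unproj(c,[[320,170]],50)),np.round(unproj(c,[[318,143]],30)))
cw=cal("wrist"); print("cam",-cw[2].T@cw[3],cw[2].round(2).tolist(),cw[0])
q=[0,0,1,0]
for P in ([450,0,400],[450,0,480],[400,0,450],[350,0,450]): print(P,bot.solve_ik(P,q),bot.solve_ik(P,[0,.7071,.7071,0]),bot.solve_ik(P,[0,1,0,0]))
E
```

```text
[[ 700.  279.   30.]
 [ 598. -307.   30.]
 [ 299. -255.   30.]
 [ 404.  333.   30.]]
[[ 506.  177.   53.]
 [ 471. -119.   53.]] [[592. -42.  50.]] [[689. -34.  30.]]
cam [ 51.38628125 502.22079229 372.50381658] [[0.23, 0.97, -0.0], [0.94, -0.22, 0.26], [0.25, -0.06, -0.97]] [[312.36299603   0.         322.74160052]
 [  0.         312.36299603 196.39416846]
 [  0.           0.           1.        ]]
[450, 0, 400] [0.         0.11434636 0.08913982 1.54558979 0.         0.        ] [0.         0.11434636 0.08913982 1.54558979 0.         1.57079633] [ 0.          0.11434636  0.08913982  1.54558979  0.         -3.14159265]
[450, 0, 480] [0.         0.15825791 0.34811531 1.76065373 0.         0.        ] [0.         0.15825791 0.34811531 1.76065373 0.         1.57079633] [ 0.          0.15825791  0.34811531  1.76065373  0.         -3.14159265]
[400, 0, 450] [0.         0.0311005  0.12650464 1.66620047 0.         0.        ] [0.         0.0311005  0.12650464 1.66620047 0.         1.57079633] [ 0.          0.0311005   0.12650464  1.66620047  0.         -3.14159265]
[350, 0, 450] [ 0.         -0.07128949  0.02671224  1.66879806  0.          0.        ] [ 0.         -0.07128949  0.02671224  1.66879806  0.          1.57079633] [ 0.         -0.07128949  0.02671224  1.66879806  0.         -3.14159265]
```

View pics/crop0.png

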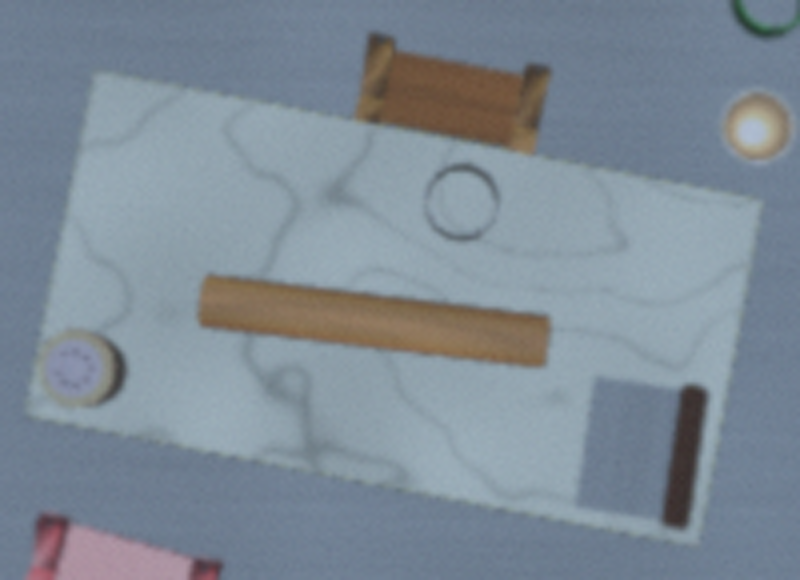

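The close crop confirms the choice: plain steel ring at (320,170) and brown rest at (318,143). Next is a wrist view above the slab for precision.

```bash
python3 - <<'E'
from h import *
bot.movep([490,0,420],[0,0,1,0])
print(bot.read_time_s(),bot.read_eef_pos(),bot.tips_ahead)
c=cal("wrist"); p,d=vision.camera("wrist")
cv2.imwrite("pics/w0.png",p); np.savez("w0.npz",K=c[0],D=c[1],R=c[2],t=c[3],d=d)
bot.move_gripper(0.0); print(bot.read_time_s(),bot.tips_ahead)
E
```

```text
2.3333 [489.98063652   0.60365019 419.87395845] 72.6
3.15 72.6
```

View pics/w0.png

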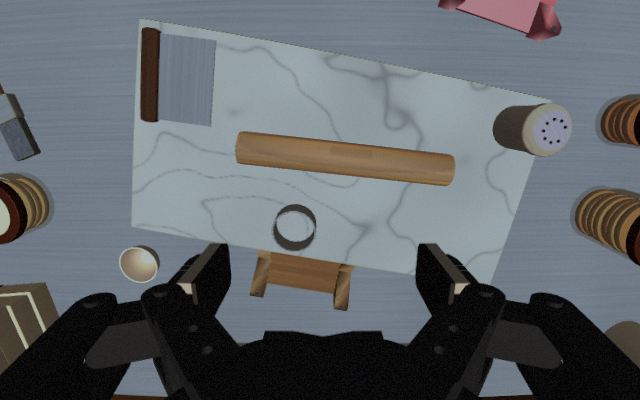

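The pin runs from (238,147) to (453,169). The ring rim is around (294,224), and the rest's blocks are at (260,272) and (343,285). The slab's near corners are at (140,19) and (552,100), and its far-right corner is at (132,227). I'll get metric values from the depth.

```bash
python3 - <<'E'
from h import *
f=np.load("w0.npz"); c=[f[k] for k in"KDRt"]; d=f["d"]; img=cv2.imread("pics/w0.png")
v,u=np.mgrid[0:400,0:640]
r=cv2.undistortPoints(np.c_[u.ravel(),v.ravel()].astype(float).reshape(-1,1,2),c[0],c[1]).reshape(-1,2)
P=((np.c_[r,np.ones(len(r))]*d.reshape(-1,1))-c[3])@c[2]; P=P.reshape(400,640,3); P[d==0]=np.nan
def box(a,b,e,g): return P[b:g,a:e].reshape(-1,3)
s=box(250,60,400,120); print("slab z",np.nanmedian(s[:,2]))
q=box(225,120,470,195); q=q[q[:,2]>66]; m=q[:,:2].mean(0); U,S,V=np.linalg.svd(q[:,:2]-m); a=V[0]*np.sign(V[0][1])
t=(q[:,:2]-m)@a; e=np.percentile(t,[.3,99.7]); print("pin axis yaw",np.degrees(np.arctan2(-a[0],a[1])),"c",m+a*e.mean(),e,q[:,2].max())
q=box(265,195,325,255); q=q[(q[:,2]>57)&(q[:,2]<72)]; (x,y),R=cv2.minEnclosingCircle(q[:,:2].astype(np.float32)); print("ring",x,y,R,len(q))
print("slab corners",unproj(c,[[140,19],[552,100],[132,227]],30).round(1).tolist())
q=box(245,245,360,312); q=q[(q[:,2]>8)]; q=q[q[:,2]<50]
for lo,hi in((8,24),(24,29),(29,36),(36,41),(41,50)):
    k=q[(q[:,2]>lo)&(q[:,2]<hi)]; print(lo,len(k),k.mean(0) if len(k) else 0)
cv2.imwrite("pics/w0rest.png",cv2.resize(img[235:315,235:365],None,fx=6,fy=6,interpolation=cv2.INTER_CUBIC))
E
```

```text
slab z 28.972316868303768
pin axis yaw -6.261159159366379 c [486.19591535  32.72832462] [-145.37742269  149.41161783] 78.19417024646769
ring 592.06494140625 -41.863433837890625 32.75831985473633 357
slab corners [[297.7, -248.3, 30.0], [402.8, 334.6, 30.0], [599.3, -303.4, 30.0]]
8 503 [685.01203023 -28.47166953  16.37635656]
24 620 [654.52646567  -7.00891638  27.90863094]
29 924 [653.3327515   -9.7215977   30.28417203]
36 123 [711.58559534 -35.13472564  38.5232986 ]
41 224 [707.88808369 -40.04060494  43.45445362]
```

View pics/w0rest.png

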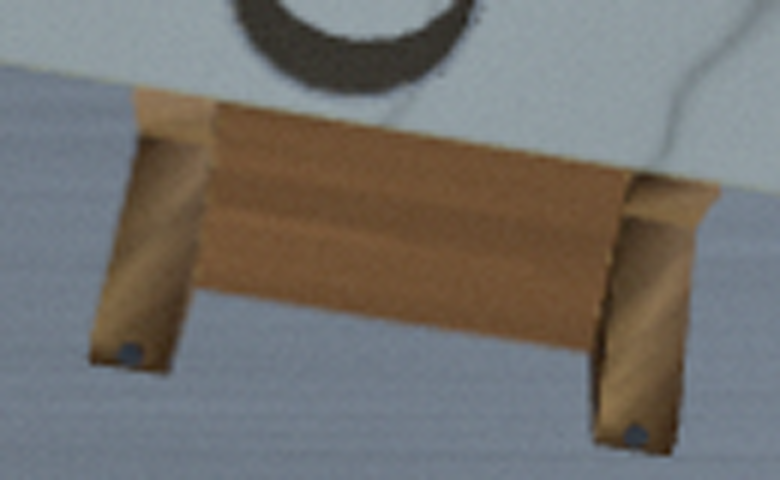

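The far top corners of the rest's blocks show at about (256.6,296.2) and (340.4,309.4). I'll compute the rest frame and the layout in it, then slide the cutter with the closed fingers inside it.

```bash
cat >> h.py <<'E'
f=np.load("w0.npz"); c0=[f[k] for k in"KDRt"]
pr=unproj(c0,[[256.6,296.2],[340.4,309.4]],44)[:,:2]  # y=-70, +70 at x=40
th=np.radians(-10.2); ex=np.array([np.cos(th),np.sin(th)]); ey=np.array([-ex[1],ex[0]])
rest=pr.mean(0)-40*ex
def W(x,y,z): return [*(rest+x*ex+y*ey),z]
def L(p): p=np.array(p[:2])-rest; return p@ex,p@ey
def Q(deg): a=np.radians(deg)/2; return [0,-np.sin(a),np.cos(a),0]
E
python3 - <<'E'
from h import *
v=pr[1]-pr[0]; print("rest yaw",np.degrees(np.arctan2(-v[0],v[1])),np.linalg.norm(v),rest)
print("pin",L([486.2,32.7]),"ring",L([592,-41.9]),"slab corners",[np.round(L(q),1) for q in ([297.7,-248.3],[402.8,334.6],[599.3,-303.4])])
x,y=L([592,-41.9])
for P in (W(x,y,180),W(x,y,109),W(x,y-200,109)): print(P,bot.solve_ik(P,Q(-10.2)))
E
```

```text
rest yaw -10.116978100736263 139.0437127496566 [685.86606392 -30.63860679]
pin (np.float64(-207.72676390196358), np.float64(26.97976553881759)) ring (np.float64(-90.38834695097687), np.float64(-27.705661289875938)) slab corners [array([-343.5, -283. ]), array([-343.3,  309.3]), array([ -36.9, -283.8])]
[np.float64(592.0), np.float64(-41.89999999999999), 180] [-0.0706592   0.4529506  -0.01417908  1.10366665  0.          0.10736439]
[np.float64(592.0), np.float64(-41.89999999999999), 109] [-0.0706592   0.50731844 -0.11878164  0.94469624  0.          0.10736439]
[np.float64(556.5830519360833), np.float64(-238.73912159384835), 109] [-0.40520068  0.52985687 -0.08110712  0.95983233  0.         -0.22717709]
```

```bash
python3 - <<'E'
from h import *
print("edge",[np.round(L(q),1) for q in unproj(c0,[[245,246.7],[361.7,266.7]],30)])
x,y=L([592,-41.9]); q=Q(-10.2)
bot.movep(W(x,y,170),q); bot.move_straight(W(x,y,109),100)
print(bot.read_time_s(),bot.read_wrist_force())
bot.move_straight(W(x,y-110,109),70); print(bot.read_wrist_force())
bot.move_straight(W(x,-250,109),70); print(bot.read_wrist_force())
bot.dwell(.2); bot.move_straight(W(x,-240,109),60); bot.move_straight(W(x,-240,190),150)
print(bot.read_time_s())
bot.move_gripper(1.0)
bot.movep(W(-200,-60,400),Q(-10.2))
c=cal("wrist"); p,d=vision.camera("wrist"); cv2.imwrite("pics/w1.png",p); np.savez("w1.npz",K=c[0],D=c[1],R=c[2],t=c[3],d=d); print(bot.read_time_s())
E
```

```text
edge [array([ -37. , -100.3]), array([-35.8,  90.6])]
4.9667 [ 0.23935658  0.83828674 -0.81030206]
[-0.63905957  0.37902449  0.18661355]
[-0.67425495 -0.22434963 -0.12415732]
9.6583
11.6333
```

View pics/w1.png

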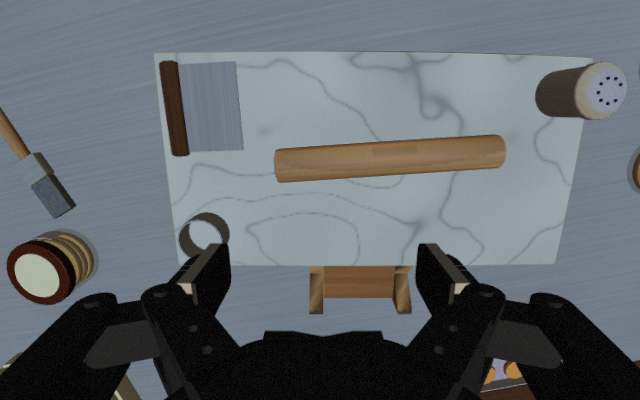

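The ring now stands at (204,235), near the right-hand end, and the pin hasn't moved. The slab edge consistently comes out at −36.5 in my rest frame, because the blocks extend past x=40. I'll shift the frame, recheck the numbers and then push the pin.

```bash
echo 'rest=rest-10.4*ex' >> h.py; python3 - <<'E'
from h import *
f=np.load("w1.npz"); c=[f[k] for k in"KDRt"]; d=f["d"]
v,u=np.mgrid[0:400,0:640]
r=cv2.undistortPoints(np.c_[u.ravel(),v.ravel()].astype(float).reshape(-1,1,2),c[0],c[1]).reshape(-1,2)
P=((np.c_[r,np.ones(len(r))]*d.reshape(-1,1))-c[3])@c[2]; P=P.reshape(400,640,3)
print("edge",[np.round(L(q),1) for q in unproj(c,[[250,265.5],[410,265.5],[178,265],[556,264],[155,54]],30)])
print("blocks near",[np.round(L(q),1) for q in unproj(c,[[316,267],[402.5,266]],28)])
q=P[125:190,265:515].reshape(-1,3); q=q[q[:,2]>68]; m=q[:,:2].mean(0); V=np.linalg.svd(q[:,:2]-m,full_matrices=False)[2]; a=V[0]*np.sign(V[0][1])
t=(q[:,:2]-m)@a; e=np.percentile(t,[.3,99.7]); C=m+a*e.mean(); print("pin yaw",np.degrees(np.arctan2(-a[0],a[1])),C,L(C),e)
q=P[205:265,172:235].reshape(-1,3); q=q[(q[:,2]>57)&(q[:,2]<72)]; (x,y),R=cv2.minEnclosingCircle(q[:,:2].astype(np.float32)); print("ring",L([x,y]),R)
for P_ in ((-260,28,130),(-260,28,105),(-50,28,105)): print(bot.solve_ik(W(*P_),Q(-10.2)))
E
```

```text
edge [array([ -26.1, -172.8]), array([-25.9,  75.9]), array([ -25.9, -286.7]), array([-25.1, 313.5]), array([-332.9, -282.4])]
blocks near [array([-22.8, -70.3]), array([-24.1,  64.7])]
pin yaw -6.626093356533609 [485.54642738  31.95239524] (np.float64(-197.837617806267), np.float64(26.128238476607223)) [-145.32571069  150.56744856]
ring (np.float64(-81.4867124395198), np.float64(-232.9120152324877)) 32.501102447509766
[ 0.10510408  0.18108196 -0.53754891  0.85216545  0.          0.28312766]
[ 0.10510408  0.21174685 -0.57335658  0.78569289  0.          0.28312766]
[ 0.01205998  0.58194639 -0.00317933  0.9856706   0.          0.19008357]
```

```bash
python3 - <<'E'
from h import *
y=28
bot.movep(W(-250,y,170),Q(-6.6)); bot.move_straight(W(-250,y,105),80)
print(bot.read_time_s(),bot.read_wrist_force(),L(bot.read_eef_pos()))
bot.move_straight(W(-185,y,105),25,Q(-10.6)); print(bot.read_wrist_force())
bot.move_straight(W(-125,y,105),25,Q(-10.2)); print(bot.read_wrist_force())
bot.dwell(.5)
c=cal("wrist"); p,d=vision.camera("wrist"); cv2.imwrite("pics/w2.png",p); np.savez("w2.npz",K=c[0],D=c[1],R=c[2],t=c[3],d=d)
p,d=vision.camera("top"); cv2.imwrite("pics/t2.png",cv2.resize(p[100:270,200:410],None,fx=3,fy=3,interpolation=cv2.INTER_CUBIC)); print(bot.read_time_s())
E
```

```text
13.5917 [0.50732629 0.19896487 0.67088672] (np.float64(-249.67685050684622), np.float64(28.055502695872505))
[-0.99086672 -0.23112792  0.85931606]
[0.12173002 0.1433301  0.35515545]
19.4917
```

View pics/w2.png

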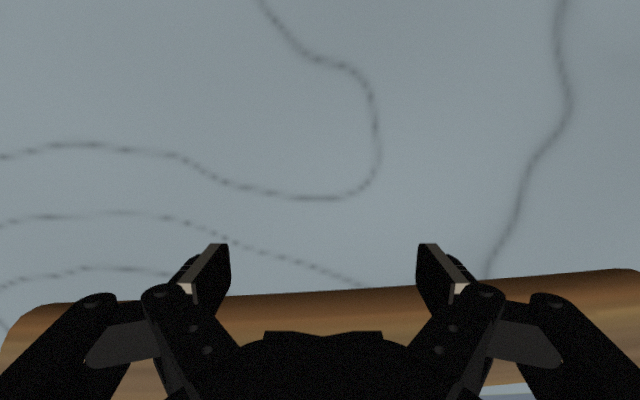

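View pics/t2.png

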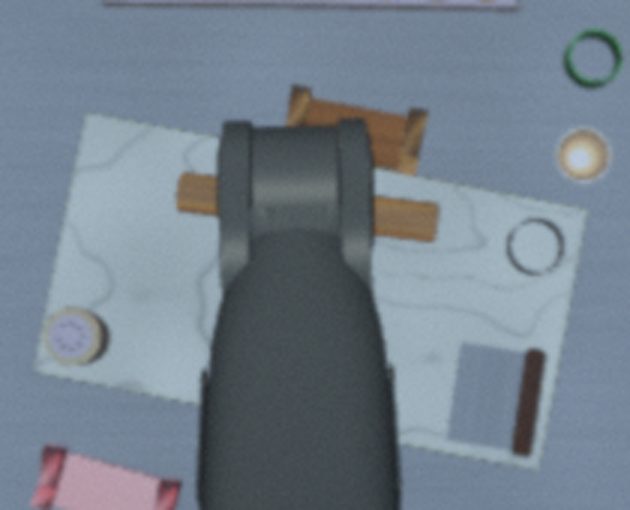

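The wrist view shows the pin at about 3° to the fingers, with its right-hand end lagging. It rolled ahead of the push without turning. The ring is clear at (535,246) in the top crop. Before the drop I'll straighten the pin by straddling it with the open fingers, without squeezing, and turning the tool. First I measure its pose.

```bash
cat >> h.py <<'E'
def pin(x=-200,y=-60):
    bot.movep(W(x,y,400),Q(-10.2)); return pinnow()
def pinnow(zlo=68,box=(-150,0)):
    c=cal("wrist"); p,d=vision.camera("wrist"); cv2.imwrite("pics/last.png",p)
    v,u=np.mgrid[0:325,0:640]
    r=cv2.undistortPoints(np.c_[u.ravel(),v.ravel()].astype(float).reshape(-1,1,2),c[0],c[1]).reshape(-1,2)
    dd=d[:325].reshape(-1,1); P=((np.c_[r,np.ones(len(r))]*dd)-c[3])@c[2]; P=P[dd[:,0]>0]
    l=np.array(L(P[0])) ; l=np.c_[(P[:,:2]-rest)@ex,(P[:,:2]-rest)@ey,P[:,2]]
    q=l[(l[:,0]>box[0])&(l[:,0]<box[1])&(abs(l[:,1]-20)<180)&(l[:,2]>zlo)&(l[:,2]<84)]
    m=q[:,:2].mean(0); V=np.linalg.svd(q[:,:2]-m,full_matrices=False)[2]; a=V[0]*np.sign(V[0][1])
    t=(q[:,:2]-m)@a; e=np.percentile(t,[.3,99.7]); C=m+a*e.mean(); yaw=np.degrees(np.arctan2(-a[0],a[1]))
    print("pin rel yaw %.2f C %s len %.0f n %d t %.2f"%(yaw,C.round(1),e[1]-e[0],len(q),bot.read_time_s())); return yaw,C
E
python3 - <<'E'
from h import *
bot.move_straight(W(-145,28,105),60); bot.move_straight(W(-150,28,180),150)
yaw,C=pin()
for s in (65,50,44): print(s,bot.solve_ik(W(*C,105),Q(-10.2+yaw+s)))
E
```

```text
pin rel yaw 4.18 C [-90.5  33.5] len 296 n 4416 t 21.63
65 [ 0.03404814  0.50979099 -0.12588766  0.93511768  0.         -0.99540422]
50 [ 0.03404814  0.50979099 -0.12588766  0.93511768  0.         -0.73360483]
44 [ 0.03404814  0.50979099 -0.12588766  0.93511768  0.         -0.62888507]
```

```bash
cat > turn.py <<'E'
from h import *
import sys
yaw,C=pinnow(); tgt=float(sys.argv[1])
bot.movep(W(*C,170),Q(-10.2+yaw+68)); bot.move_straight(W(*C,105),100)
print(bot.read_wrist_force())
bot.move_straight(W(*C,105.3),.3,Q(-10.2+tgt)); print("turned",bot.read_wrist_force(),bot.read_time_s())
bot.move_straight(W(*C,105),.3,Q(-10.2+yaw+62)); bot.move_straight(W(*C,180),150)
pin()
E
python3 turn.py 45; cp pics/last.png pics/w3.png
```

```text
pin rel yaw 4.19 C [-90.5  33.4] len 296 n 4423 t 21.68
[-0.16952006  0.00577221  0.01383536]
turned [ 0.31977342 -0.78909554  1.06608694] 24.1667
pin rel yaw -0.11 C [-92.6  33.5] len 296 n 4370 t 26.41
```

View pics/w3.png

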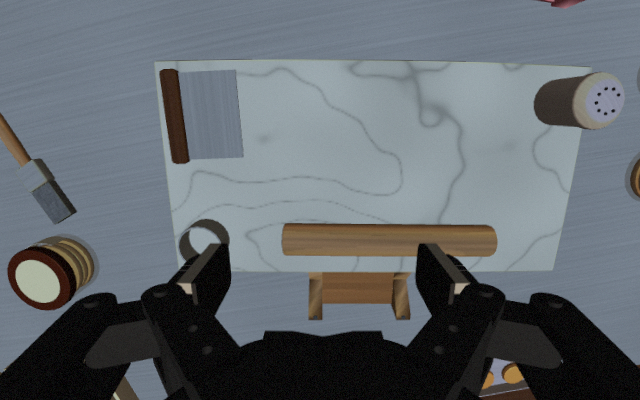

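The pin now lies straight, between (282,240) and (496,240), and the rest spans 309 to 410, so both ends overhang. Next is a slow final push.

```bash
python3 - <<'E'
from h import *
y=33.4
bot.movep(W(-142,y,170),Q(-10.2)); bot.move_straight(W(-142,y,105),100)
bot.move_straight(W(-125,y,105),20)
bot.move_straight(W(-56,y,105),14); print(bot.read_wrist_force(),bot.read_time_s())
bot.dwell(.4)
bot.move_straight(W(-80,y,105),80); bot.move_straight(W(-80,y,180),150)
bot.movep(W(-200,-60,400),Q(-10.2))
try: pinnow(50,(-150,40))
except Exception as e: print(e)
E
cp pics/last.png pics/w4.png
```

```text
[-0.41418489  0.30434784 -0.12502813] 34.2833
pin rel yaw -0.51 C [ -2.5 -11.6] len 208 n 2750 t 36.88
```

View pics/w4.png

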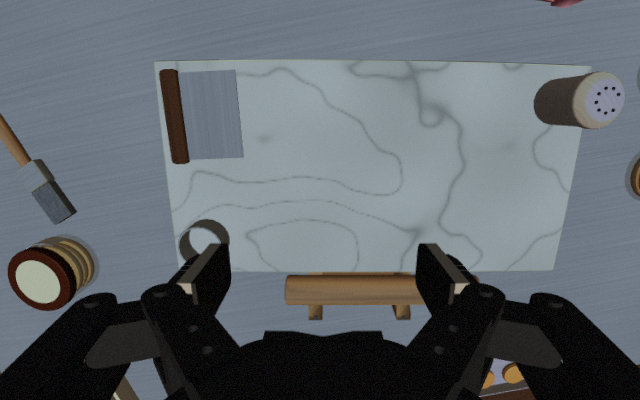

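The pin lies straight in the V, from (286,290) past both blocks at (315,312) and (402,312). The ring is flat at (204,238), and everything else is where it was. I'm handing it in.

```bash
python3 -c "
from plant import bot
print(bot.close_job(),bot.read_time_s())"
```

```text
the job is handed in; nothing more can be done
the job is handed in; nothing more can be done
```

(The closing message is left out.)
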